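# Hang the ring spanners on the hook, largest first

### The arm

A 6-joint arm with a two-finger parallel gripper is mounted at the origin on the work surface. World frame = base frame: x ahead of the robot, y to its left, z up, the work surface at z = 0. Lengths are in m, angles in rad, forces in N, time in s.
With the tool pointing down it reaches from about 0.3 to 0.875 m from the base axis. Payload 6.4 kg.
Tool frame: the origin (TCP) lies at the very end of the fingers, on their centre line; the grasp point (between the pads) lies 19 mm behind it; z points along the fingers, y is the line along which they close (so a half turn about z gives the same grasp; the last joint's range is limited). The gripper opens to 88 mm and grips with 3 to 60 N. Pads are 18 mm wide; open, the fingers measure 123 mm over their backs; the gripper's body (75 mm by 187 mm) begins 45 mm behind the grasp point.
Start: joints at [-1.442, 0.181, 1.607, -0, 1.354, -0.206], TCP at [0.189, -0.543, 0.213] pointing down, gripper open.
Joint ranges: [-2.99, 2.99], [-0.89, 2.07], [0.3, 2.58], [-1.14, 4.28], [0, 2.63], [-3.12, 3.12]. Speed limits (rad/s): [2.57, 2.57, 3.01, 3.14, 3.14, 3.14].

### API

Orientations are given as [roll, pitch, yaw] about the fixed x, y, z axes, in that order (R = Rz(yaw) Ry(pitch) Rx(roll)).
In Python, from plant import state, cams, close_job gives the robot as it stands.
- The arm moves only by the tool move_arm, never from a script. Its argument "steps" is a list of rows, each a list of 7 numbers: the shift along the tool's x, y, z in units of 40 mm (1.0 is 40 mm), then the turn, a rotation vector about the tool's x, y, z in units of 5 degrees (1.0 is 5 degrees), then the closure, from 0 (fully open) to 1 (shut). A call has 1 to 12 rows; each row shifts and turns the commanded pose from where the row before left it, along the tool's axes as they then stand; what a row does not reach is not made up. A row lasts 1/8 s, in which the tool goes at most 62.5 mm and 10.7 degrees, less where a joint would pass 70% of its speed; a pose out of reach is approached as far as the arm can. A call is refused whole if a number of a shift passes 1 or a number of a turn 1, either way. A call with a gripper value outside its range is refused whole. The fingers move at their own pace and stop on an object; the grip force is fixed at half the most. Time passes only in rows, so rows that do not move let the fingers close. It gives the time, the measured TCP pose, the force, the opening and the grip force at its end, in the units of the state.
- state(): the state, without advancing time (a new reading comes with each control period).
- cams.get_image(name): name is "scene" or "top" or "wrist"; returns the picture (420x560x3 uint8, red, green, blue); there is no depth.
- cams.camera_model(name): a dict with "camera_matrix" (3x3 intrinsics, pixels), "rvec" (rotation vector, rad) and "tvec" (3), from world to camera coordinates, as OpenCV has them; the wrist camera has in their place "T_tool_cam" (4x4, takes a point from camera to tool coordinates, whose origin is the TCP and whose axes are the flange's). Camera axes: x right, y down, z forward; pixel columns grow to the right and rows downward; lengths in m; the calibration is good to about 2 mm. The wrist camera is an equidistant fisheye: a pixel r from the principal point sees the ray r / f radians off the axis. A picture is of the moment at which its call begins: read the wrist's pose just before it. camera_model takes no time and is no camera call.
- close_job(): hands the job in; it is judged then, once.
The state is a dict: "t": time; "joints": joint angles; "dq": joint speeds; "joint_torque": joint torques, N m; "tcp_pos": TCP position; "eef_rot": TCP orientation; "wrist_force": force on the tool from outside, world axes, zero at the start; "torque": the same for the moment, N m; "opening": finger opening in m; "gripper_force": force on a finger pad.
Only numpy, scipy, OpenCV 4.12 (cv2) and the standard library are available. Lean on these libraries where they do the work, as an engineer would, in place of code of your own. Each camera call takes 0.05 s, during which the arm holds its last target. There are 200 camera calls.

### The job

Take the three ring spanners out of the wooden rack and hang them by their eyes on the bar of the hook stand, one at a time: the largest first, slid back and pressed lightly but surely home against the stop collar, then the middle one pressed home against it, and last the smallest against that. Feel for each contact slowly and never push harder than 22 N, let go of all three so that they hang still and close together, and leave the other things on the bench where they are.

Things in the scene. Friction and masses are not known exactly. Their poses are not given: they have to be found in the camera images.
- big_eye (a point): Eye centre of the largest ring spanner (steel, 0.46 kg +-25 %): ring 56 mm outside, eye 34 mm, 24 mm thick (along x), flat sides at +-y 24 mm high; flat shank 12 x 22 mm below, its foot 152 mm under the eye. x = eye's axis, z up. Starts upright in a rack slot, ring up. Grip from above across y (56 mm), pads within the thickness. Hung, the eye centre is 11 mm below the bar's axis.
- mid_eye (a point): Eye centre of the middle ring spanner (steel, 0.36 kg +-25 %): ring 48 mm outside, eye 29 mm, 24 mm thick (along x), flat sides at +-y 24 mm high; flat shank 12 x 22 mm below, its foot 140 mm under the eye. x = eye's axis, z up. Starts upright in a rack slot, ring up. Grip from above across y (48 mm), pads within the thickness. Hung, the eye centre is 8.5 mm below the bar's axis.
- small_eye (a point): Eye centre of the smallest ring spanner (steel, 0.28 kg +-25 %): ring 40 mm outside, eye 24 mm, 24 mm thick (along x), flat sides at +-y 24 mm high; flat shank 12 x 22 mm below, its foot 128 mm under the eye. x = eye's axis, z up. Starts upright in a rack slot, ring up. Grip from above across y (40 mm), pads within the thickness. Hung, the eye centre is 6 mm below the bar's axis.
- backstop: The stop on the hook's bar. Origin: root of the bar, on its axis at the post's face, 200 mm up; bar runs along -x, y across, z up. The stop itself is a black collar, a disc 48 mm across on the bar; its front face stands somewhere from x = -16 to -60 mm, different each time and NOT measured: find it by feel. Over 22 N on it spoils its setting (touch at under 30 mm/s).
- bar_tip (a point): Where the hook's bar turns up, on its axis, 158 mm out from the root. The bar is level round steel, 12 mm thick. From here it goes 10 mm on and 6 mm up (rounded end: highest point 12 mm above the bar's axis, foremost 16 mm beyond this point). Same axes as the stop's frame. A spanner resting on the bar drags with friction of up to about its weight.
- hook_stand: Fixed black steel stand that carries the hook's bar; origin under the post's front face, on the table. Post 30 mm wide, top 14 mm above the bar's axis; foot plate 140 x 160 x 12 mm, reaching 40 mm in front of the post. The bar points to -x (roughly towards the robot), axis 200 mm up.
- rack: Fixed wooden spanner rack, block 70 mm (x) by 310 mm (y) by 60 mm high; origin at its underside. Three slots, 45 mm deep, open at the top at y = -90, 0 and +90 mm (15 mm by 25 mm) hold the spanners upright; a small hole at y = -165 mm holds a black-handled screwdriver. Ring tops stand 160 to 195 mm above the table, so a lifted spanner is best brought out towards the robot before it is carried past its neighbours.
- driver: Black-handled screwdriver standing in the rack's end hole, 170 mm long, handle 24 mm diameter, origin at its tip. To be left alone.
- carton: Small cardboard box, 100 x 70 x 50 mm, origin at its underside. To be left alone.
- grease_jar: White jar, 60 mm diameter, 55 mm high, origin at its underside. To be left alone.
- solder_reel: Grey reel (thick ring) lying flat, 76 mm outside diameter, 45 mm high, origin at its underside. To be left alone.
- meter: Black bench multimeter lying on its back, 110 x 150 x 68 mm, origin at its underside. To be left alone.
- wood_driver: Screwdriver lying on the bench, some 200 mm long. To be left alone.
- white_block: Flat piece of light wood, 120 x 60 x 22 mm, origin at its underside. To be left alone.
There are look-alikes about, which are no part of the job. Leave any blue look-alike of the part that bears mid_eye alone.

How it is judged:
By the outcome, as a careful person would: the job done as asked, in the order asked, and still so for the second after the job is handed in, with the robot touching nothing.
It also fails if it takes over 72 s, if anything falls off the work surface, if the arm or the gripper's body presses on something with over 40 N, if the wrist force passes 120 N, or if a joint passes its speed limit or range.

## Working session

There is one attempt and no reset: what is moved stays moved. The work goes in short steps, Python scripts to look and compute and a tool call to move; the robot and the scene stay as the last step left them, time stands still between calls to the robot, and variables do not carry over. Pictures are saved under pics/ and viewed, at most 10 in all, crops included, and the job is handed in when it is done.

Besides the shell and the picture viewer there is one more tool, called by a JSON object that holds its "name" and its "arguments", one argument or row to a line. move_arm: Moves the arm, as the interface text tells. Its arguments: {"type":"object","properties":{"steps":{"type":"array","items":{"type":"array","items":{"type":"number"}}}},"required":["steps"]}

```bash
mkdir -p pics; ls; python3 - <<'E'
from plant import state,cams
import cv2,numpy as np
s=state();print(s)
for n in ("scene","top"):
    m=cams.camera_model(n);print(n,m)
    cv2.imwrite(f"pics/{n}0.png",cams.get_image(n)[:,:,::-1])
print(cams.camera_model("wrist"))
E
```

```text
pics
{'t': 0.0, 'joints': array([-1.44227869e+00,  1.81519507e-01,  1.60800737e+00,  1.88990071e-05,
        1.35382975e+00, -2.06309295e-01]), 'dq': array([-0.00018113, -0.00017051,  0.00020818, -0.00010178,  0.00104091,
       -0.00094043]), 'joint_torque': array([ 1.29421802e-03, -4.33865511e+01, -3.41849685e+01,  7.00641191e-02,
        3.86505830e-02, -1.37217239e-04]), 'tcp_pos': array([ 0.18888845, -0.54246413,  0.21182262]), 'eef_rot': array([-3.13986987e+00, -3.79404856e-04,  3.34822523e-01]), 'wrist_force': array([-0.29875562, -0.46680717, -0.41852267]), 'torque': array([0.01991697, 0.00909078, 0.01565275]), 'gripper_force': 0.0, 'opening': 0.08799192137263687}
scene {'camera_matrix': array([[507.21245754,   0.        , 277.51012589],
       [  0.        , 507.21245754, 205.5891845 ],
       [  0.        ,   0.        ,   1.        ]]), 'rvec': array([ 2.18705887,  0.58081043, -0.29900116]), 'tvec': array([-0.47549019, -0.08762175,  1.94070688])}
top {'camera_matrix': array([[465.81645575,   0.        , 284.54564129],
       [  0.        , 465.81645575, 215.11914145],
       [  0.        ,   0.        ,   1.        ]]), 'rvec': array([ 2.16291991, -2.14701386,  0.13164125]), 'tvec': array([-0.0265681,  0.5839367,  1.4440876])}
{'camera_matrix': array([[325.1922621 ,   0.        , 279.31601084],
       [  0.        , 325.1922621 , 210.09414917],
       [  0.        ,   0.        ,   1.        ]]), 'T_tool_cam': array([[ 7.14735293e-04, -9.58397606e-01, -2.85435665e-01,
         7.32000756e-02],
       [ 9.99999356e-01,  4.33274282e-04,  1.04922347e-03,
         4.52778333e-04],
       [-8.81901325e-04, -2.85436231e-01,  9.58397298e-01,
        -1.71513024e-01],
       [ 0.00000000e+00,  0.00000000e+00,  0.00000000e+00,
         1.00000000e+00]])}
```

View pics/scene0.png

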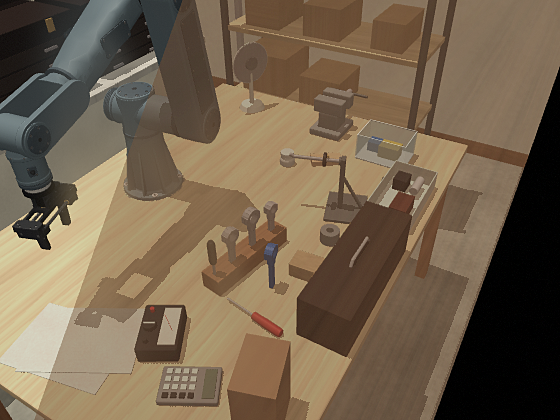

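View pics/top0.png

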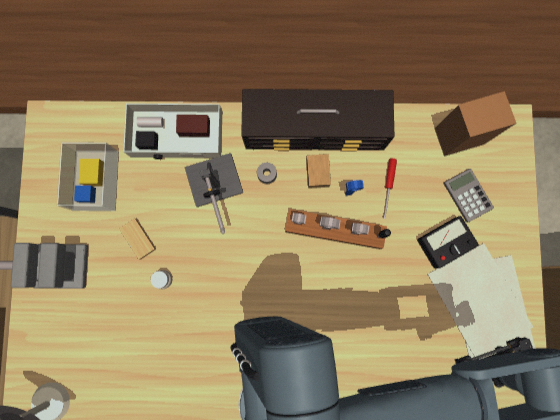

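The scene view shows the rack at about (245,255) with three rings at (230,235), (251,215) and (271,210). A blue look-alike stands at (270,260), and the hook stand is at (342,190). In the top view the rack runs from (288,220) to (385,235), and the bar from (210,180) to (223,232). I'll zoom in next.

```bash
python3 - <<'E'
import cv2,numpy as np
t=cv2.imread("pics/top0.png");s=cv2.imread("pics/scene0.png")
a=cv2.resize(t[145:257,175:400],None,fx=3.5,fy=3.5,interpolation=cv2.INTER_CUBIC) 
b=cv2.resize(s[140:298,190:380],None,fx=3.7,fy=3.7,interpolation=cv2.INTER_CUBIC)
cv2.imwrite("pics/a.png",a);cv2.imwrite("pics/b.png",b);print(a.shape,b.shape)
E
```

```text
(392, 788, 3) (585, 703, 3)
```

View pics/a.png

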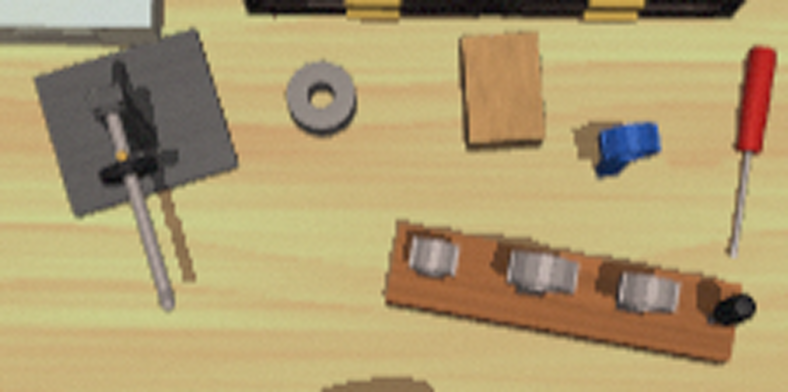

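View pics/b.png

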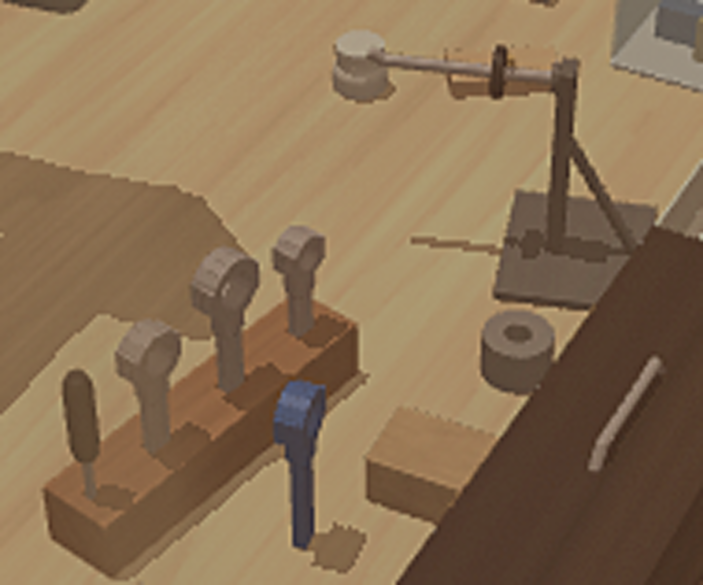

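```bash
cat > h.py <<'E'
import numpy as np,cv2
from scipy.optimize import least_squares
from plant import state,cams
def proj(n,P):
    m=cams.camera_model(n);return cv2.projectPoints(np.float64(P).reshape(-1,3),m["rvec"],m["tvec"],m["camera_matrix"],None)[0][:,0]
def A(p):return np.float64(p)/3.5+[175,145]
def B(p):return np.float64(p)/3.7+[190,140]
def T(q,P):
    P=np.float64(P).reshape(-1,3);c,s=np.cos(q[2]),np.sin(q[2])
    return np.c_[q[0]+c*P[:,0]-s*P[:,1],q[1]+s*P[:,0]+c*P[:,1],P[:,2]]
def fit(obs,q0,free=0):
    P=np.float64([o[0] for o in obs])
    def f(q):
        W=T(q,P);return np.concatenate([proj(o[1],w)[0]-o[2] for o,w in zip(obs,W)])
    r=least_squares(f,q0,loss="soft_l1");print(r.x,np.round(f(r.x).reshape(-1,2),1).tolist());return r.x
E
python3 - <<'E'
from h import *
for n in("top","scene"):
    m=cams.camera_model(n);R=cv2.Rodrigues(m["rvec"])[0];print(n,-R.T@m["tvec"])
z=.012
print("stand")
q=fit([((.1,.08,z),"top",A((35,77))),((.1,-.08,z),"top",A((197,28))),((-.04,-.08,z),"top",A((239,165))),((-.04,.08,z),"top",A((77,217))),
 ((-.170,0,.204),"top",A((168,303))),((-.04,.08,z),"scene",B((515,192))),((-.04,-.08,z),"scene",B((495,297))),((-.172,0,.208),"scene",B((370,54)))],[.65,.1,.3])
print("tip",T(q,[(-.158,0,.2),(0,0,.2)]))
print("rack")
r=fit([((0,0,.167),"scene",B((226,286))),((0,-.09,.155),"scene",B((149,352))),((0,.09,.143),"scene",B((299,252))),
((0,0,.195),"top",A((535,270))),((0,-.09,.179),"top",A((640,292))),((0,.09,.163),"top",A((432,255)))],[.5,-.2,-.1])
print(T(r,[(0,0,.167),(0,-.09,.155),(0,.09,.143)]))
print("rack corners px",(proj("top",T(r,[(.035,.13,.06),(.035,-.18,.06),(-.035,.13,.06),(-.035,-.18,.06)]))-[175,145])*3.5)
E
```

```text
top [ 0.39882615 -0.02805663  1.50573153]
scene [ 1.21436158 -1.11017768  1.13707658]
stand
[0.67667505 0.19978696 0.31461176] [[-0.4, -1.0], [-0.0, -1.4], [0.4, -0.5], [-0.5, -0.7], [0.8, 0.1], [-0.7, -1.1], [-1.5, -1.9], [-1.0, -0.8]]
tip [[0.52643022 0.15089428 0.2       ]
 [0.67667505 0.19978696 0.2       ]]
rack
[ 0.5465027  -0.14863607 -0.17693248] [[-0.3, -1.9], [-0.3, -1.2], [-0.2, -1.1], [1.1, -0.5], [1.6, -0.5], [-1.1, -0.7]]
[[ 0.5465027  -0.14863607  0.167     ]
 [ 0.53066173 -0.23723101  0.155     ]
 [ 0.56234367 -0.06004113  0.143     ]]
rack corners px [[388.59988605 220.3416222 ]
 [730.8002295  283.43049179]
 [374.20564373 296.88536398]
 [718.3587676  360.7744539 ]]
```

```bash
cat >> h.py <<'E'
from scipy.spatial.transform import Rotation as Ro
def plan(p,yaw,n,p0=None,R0=None):
    "n equal rows from the measured pose (or given) to tcp p, pointing down, yaw"
    s=state();p0=s["tcp_pos"] if p0 is None else np.float64(p0);R0=Ro.from_euler("xyz",s["eef_rot"]) if R0 is None else R0
    R1=Ro.from_euler("xyz",[np.pi,0,yaw]);w=(R0.inv()*R1).as_rotvec()
    out=[]
    for i in range(n):
        Ri=R0*Ro.from_rotvec(w*i/n)
        out.append([float(v) for v in np.round(np.r_[Ri.inv().apply((np.float64(p)-p0)/n)/.04,np.degrees(w/n)/5],2)])
    return out
E
python3 - <<'E'
from h import *
r=[0.5465,-.1486,-.177]
for h in(.17,.18,.19,.2,.21): print(h,(proj("top",T(r,[(0,-.165,h)]))-[175,145])*3.5,(proj("scene",T(r,[(0,-.165,h)]))-[190,140])*3.7)
for x in plan((.51,-.14,.30),-.177,11): print(x)
E
```

```text
0.17 [[733.90695665 308.14158199]] [[ 76.66568271 383.87916018]]
0.18 [[736.48672274 307.07446123]] [[ 75.37591769 374.13273076]]
0.19 [[739.10529468 305.99128843]] [[ 74.07469328 364.29970567]]
0.2 [[741.76355471 304.89169864]] [[ 72.76185609 354.3789257 ]]
0.21 [[744.462412   303.77531578]] [[ 71.43724995 344.36921081]]
[0.99, -0.62, -0.2, -0.0, 0.0, 0.53]
[0.96, -0.67, -0.2, -0.0, 0.0, 0.53]
[0.93, -0.71, -0.2, -0.0, 0.0, 0.53]
[0.89, -0.76, -0.2, -0.0, 0.0, 0.53]
[0.86, -0.8, -0.2, -0.0, 0.0, 0.53]
[0.82, -0.84, -0.2, -0.0, 0.0, 0.53]
[0.78, -0.87, -0.2, -0.0, 0.0, 0.53]
[0.74, -0.91, -0.2, -0.0, 0.0, 0.53]
[0.7, -0.94, -0.2, -0.0, 0.0, 0.53]
[0.65, -0.97, -0.2, -0.0, 0.0, 0.53]
[0.6, -1.0, -0.2, -0.0, 0.0, 0.53]
```

{"name": "move_arm", "arguments": {
  "steps": [
    [0.99,-0.62,-0.3,0,0,0.53,0.2],
    [0.96,-0.67,-0.3,0,0,0.53,0.2],
    [0.93,-0.71,-0.3,0,0,0.53,0.2],
    [0.89,-0.76,-0.3,0,0,0.53,0.2],
    [0.86,-0.8,-0.2,0,0,0.53,0.2],
    [0.82,-0.84,-0.2,0,0,0.53,0.2],
    [0.78,-0.87,-0.2,0,0,0.53,0.2],
    [0.74,-0.91,-0.2,0,0,0.53,0.2],
    [0.7,-0.94,-0.2,0,0,0.53,0.2],
    [0.65,-0.97,-0.2,0,0,0.53,0.2],
    [0.6,-1.0,0,0,0,0.53,0.2],
    [0,0,0,0,0,0,0.2]
  ]
}}

```text
t: 1.6
tcp_pos: [0.5106, -0.1377, 0.3082]
eef_rot: [-3.141, 0.001, -0.17]
wrist_force: [-0.5, -0.1, 0.5]
opening: 0.0705
gripper_force: 0.0
```

```bash
cat >> h.py <<'E'
def wshot(name,crop=None,k=1):
    s=state();im=cams.get_image("wrist")[:,:,::-1];np.savez("pics/"+name,p=s["tcp_pos"],e=s["eef_rot"]);cv2.imwrite(f"pics/{name}.png",im);return im
def wproj(name,P):
    d=np.load(f"pics/{name}.npz");m=cams.camera_model("wrist");Tc=m["T_tool_cam"];K=m["camera_matrix"]
    X=Ro.from_euler("xyz",d["e"]).inv().apply(np.float64(P).reshape(-1,3)-d["p"]);C=(X-Tc[:3,3])@Tc[:3,:3]
    rr=np.hypot(C[:,0],C[:,1]);th=np.arctan2(rr,C[:,2]);return C[:,:2]/rr[:,None]*(th*K[0,0])[:,None]+K[:2,2]
E
python3 - <<'E'
from h import *
print({k:state()[k] for k in("t","tcp_pos","eef_rot","opening","joints")})
im=wshot("w1").copy()
r=[0.5465,-.1486,-.177]
P=T(r,[(0,0,.195),(0,-.09,.179),(0,.09,.163),(0,-.165,.187)])
pp=wproj("w1",P);print(pp)
cv2.imwrite("pics/w1c.png",cv2.resize(im,None,fx=1.42,fy=1.42,interpolation=cv2.INTER_CUBIC))
E
```

```text
{'t': 1.6, 'tcp_pos': array([ 0.51063527, -0.13770494,  0.30823267]), 'eef_rot': array([-3.14078145e+00,  7.34868431e-04, -1.69683704e-01]), 'opening': 0.07054503861310585, 'joints': array([-4.88381395e-01,  1.18023266e-02,  1.59871377e+00,  5.40506163e-04,
        1.53202860e+00,  1.25207773e+00])}
[[283.7790207  157.23617696]
 [377.52554745 157.47695882]
 [193.10688842 153.70342546]
 [449.08062341 162.40594261]]
```

View pics/w1c.png

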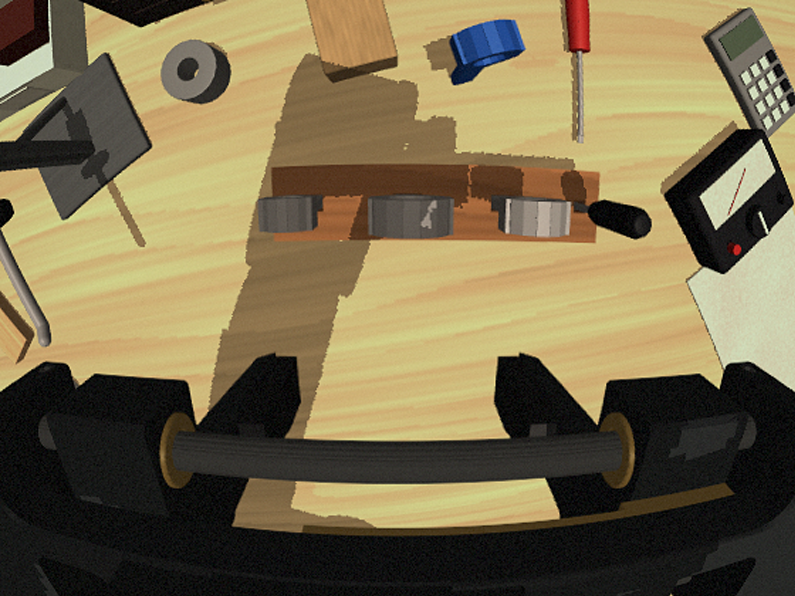

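The wrist view shows the rings (1.42x scale) as boxes: big x 368–453, y 195–237; mid x 503–570, y 198–236; small x 259–317, y 197–232. The driver is at (630,218). I'll fit the rack pose to the ring silhouettes.

```bash
python3 - <<'E'
from h import *
obs=[(0,.028,.167,[368,453,195,237]),(-.09,.024,.155,[503,570,198,236]),(.09,.020,.143,[259,317,197,232])]
a=np.linspace(0,np.pi,40)
def box(q,y,R,z):
    c=[(sx*.012,y+np.clip(R*np.cos(t),-R,R),z+R*np.sin(t)) for sx in(-1,1) for t in a]
    u=wproj("w1",T(q,c));return np.r_[u[:,0].min(),u[:,0].max(),u[:,1].min(),u[:,1].max()]
def f(q):return np.concatenate([box(q,y,R,z)-np.array(o)/1.42 for y,R,z,o in obs])
r=least_squares(f,[.5465,-.1486,-.177],loss="soft_l1");print(r.x,f(r.x).round(1).reshape(3,4))
q=r.x;print(T(q,[(0,0,.167),(0,-.09,.155),(0,.09,.143)]))
p=T(q,[(0,0,.17)])[0]
R=Ro.from_euler("xyz",state()["eef_rot"])
d=T(q,[(0,0,.172-.019)])[0]
for x in plan((d[0],d[1],.26),q[2],2)+plan(d,q[2],4,(d[0],d[1],.26),Ro.from_euler("xyz",[np.pi,0,q[2]])):print(x)
E
```

```text
[ 0.54831358 -0.15513162 -0.16684664] [[ 1.4  0.1  1.   0.5]
 [-0.5 -1.2 -0.9 -0.1]
 [ 1.7 -0.9 -1.2  0.1]]
[[ 0.54831358 -0.15513162  0.167     ]
 [ 0.53336695 -0.24388182  0.155     ]
 [ 0.5632602  -0.06638142  0.143     ]]
[0.51, 0.12, 0.6, -0.0, 0.01, -0.02]
[0.51, 0.12, 0.6, -0.0, 0.01, -0.02]
[-0.0, -0.0, 0.67, 0.0, 0.0, 0.0]
[-0.0, -0.0, 0.67, 0.0, 0.0, 0.0]
[-0.0, -0.0, 0.67, 0.0, 0.0, 0.0]
[-0.0, -0.0, 0.67, 0.0, 0.0, 0.0]
```

{"name": "move_arm", "arguments": {
  "steps": [
    [0.51,0.12,0.6,0,0,-0.02,0.2],
    [0.51,0.12,0.6,0,0,0,0.2],
    [0,0,0.67,0,0,0,0.2],
    [0,0,0.67,0,0,0,0.2],
    [0,0,0.67,0,0,0,0.2],
    [0,0,0.67,0,0,0,0.2],
    [0,0,0,0,0,0,0.2]
  ]
}}

```text
t: 2.52
tcp_pos: [0.5457, -0.1571, 0.1511]
eef_rot: [-3.14, 0.005, -0.174]
wrist_force: [0.2, 0.9, -0.8]
opening: 0.0703
gripper_force: 0.0
```

```bash
python3 - <<'E'
from h import *
im=wshot("w2");cv2.imwrite("pics/w2c.png",cv2.resize(im[100:330,120:440],None,fx=2.4,fy=2.4,interpolation=cv2.INTER_CUBIC))
print(state()["tcp_pos"],state()["wrist_force"])
E
```

```text
[ 0.54700283 -0.15750022  0.15288329] [ 0.10210192 -0.39424322  0.54382067]
```

View pics/w2c.png

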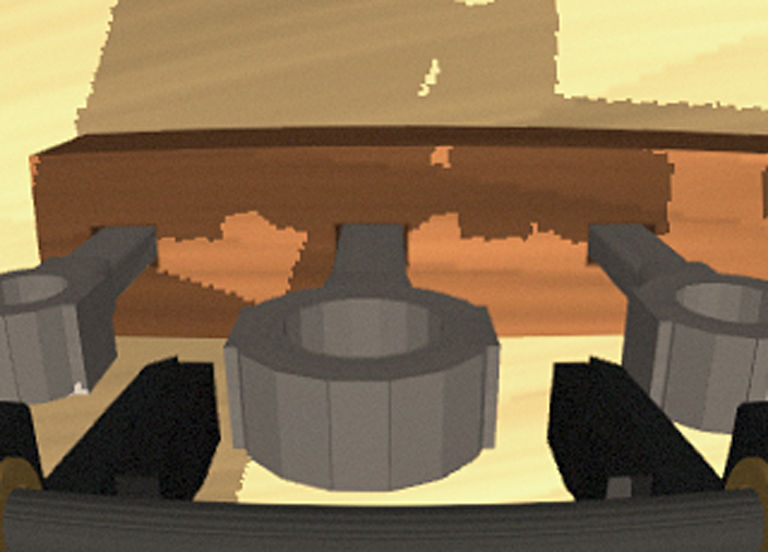

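The ring is centred between the pads in x. In y it sits about 4 mm left of the finger centre (crop 363 against 382), so I'll shift and close.

{"name": "move_arm", "arguments": {
  "steps": [
    [0,-0.1,0,0,0,0,0.2],
    [0,0,0,0,0,0,1],
    [0,0,0,0,0,0,1],
    [0,0,0,0,0,0,1],
    [0,0,0,0,0,0,1],
    [0,0,0,0,0,0,1]
  ]
}}

```text
t: 3.32
tcp_pos: [0.5493, -0.153, 0.1541]
eef_rot: [3.141, -0.001, -0.172]
wrist_force: [-0.1, -0.7, 4.0]
opening: 0.0478
gripper_force: 28.4
```

{"name": "move_arm", "arguments": {
  "steps": [
    [0,0,0,0,0,0,1],
    [0,0,0,0,0,0,1]
  ]
}}

```text
t: 3.58
tcp_pos: [0.5493, -0.153, 0.154]
eef_rot: [3.141, -0.001, -0.172]
wrist_force: [-0.4, -1.0, 5.7]
opening: 0.0477
gripper_force: 28.7
```

```bash
python3 - <<'E'
from h import *
im=wshot("w3");cv2.imwrite("pics/w3c.png",cv2.resize(im[100:330,120:440],None,fx=2.4,fy=2.4,interpolation=cv2.INTER_CUBIC))
E
```

```text
(no output)
```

View pics/w3c.png

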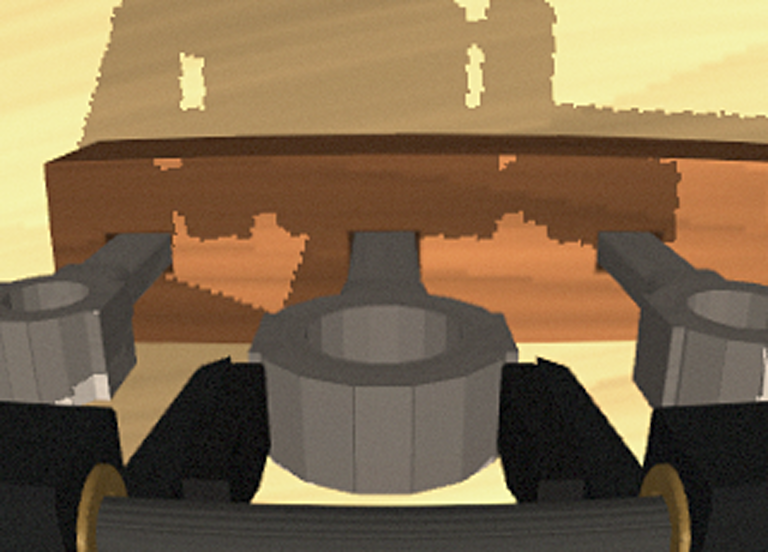

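```bash
python3 - <<'E'
from h import *
C=lambda p:np.float64(p)/2.4+[120,100]
for nm,R,e in(("big",.028,.017),("mid",.024,.0145)):
  o=[((.012,R,.012),(228,345)),((.012,-R,.012),(498,345)),((-.012,R,.012),(240,447)),((-.012,-R,.012),(494,447)),((-.012,0,R),(365,490)),((.012,0,R),(365,380)),((.012,0,e),(363,357)),((.012,e,0),(285,330)),((.012,-e,0),(442,330))]
  f=lambda q:(wproj("w2",T([q[0],q[1],-.17],[np.add(a,(0,0,q[2])) for a,_ in o]))-[C(b) for _,b in o]).ravel()
  r=least_squares(f,[.548,-.155,.16],loss="soft_l1");print(nm,r.x,f(r.x).round(1).reshape(-1,2).tolist(),r.cost)
E
```

```text
big [ 0.54594051 -0.15418602  0.16251902] [[0.6, 0.8], [0.7, 0.8], [-0.8, -0.0], [-0.2, 0.1], [-0.6, -0.5], [-1.3, 0.5], [0.2, 0.2], [1.4, -1.5], [0.2, -1.6]] 4.691087543988688
mid [ 0.55407691 -0.15614471  0.18185464] [[1.4, 0.5], [-0.0, 0.5], [0.5, 5.5], [-1.3, 5.7], [-0.3, 2.9], [-1.1, -1.9], [0.3, -1.8], [2.3, -3.1], [-0.6, -3.1]] 22.208003046566784
```

Opening reads 48 mm where 56 is expected, and there is an upward force, so the pads seem to sit above the flats. I'll reopen, go 10 mm deeper and regrip.

{"name": "move_arm", "arguments": {
  "steps": [
    [0,0,0,0,0,0,0.2],
    [0,0,0,0,0,0,0.2],
    [0,0,0,0,0,0,0.2],
    [0,0,0.12,0,0,0,0.2],
    [0,0,0.13,0,0,0,0.2],
    [0,0,0,0,0,0,1],
    [0,0,0,0,0,0,1],
    [0,0,0,0,0,0,1],
    [0,0,0,0,0,0,1],
    [0,0,0,0,0,0,1]
  ]
}}

```text
t: 4.88
tcp_pos: [0.5487, -0.1526, 0.1432]
eef_rot: [-3.141, 0.001, -0.172]
wrist_force: [1.0, -0.2, -3.3]
opening: 0.0558
gripper_force: 30.0
```

{"name": "move_arm", "arguments": {
  "steps": [
    [0,0,-0.2,0,0,0,1],
    [0,0,-0.5,0,0,0,1],
    [0,0,-0.7,0,0,0,1],
    [0,0,-0.7,0,0,0,1],
    [-0.3,0,-0.4,0,0,0,1],
    [-0.8,0,0,0,0,0,1],
    [-0.8,0,0,0,0,0,1],
    [-0.5,0,0,0,0,0,1],
    [0,0,0,0,0,0,1]
  ]
}}

```text
t: 6.0
tcp_pos: [0.4537, -0.1361, 0.2441]
eef_rot: [3.141, -0.001, -0.173]
wrist_force: [0.1, -0.3, -3.9]
opening: 0.0556
gripper_force: 30.0
```

```bash
python3 - <<'E'
from h import *
q=[.6767,.1998,.3146]
d=T(q,[(-.23,0,.230)])[0];print(d)
for x in plan(d,q[2],10):print(x)
E
```

```text
[0.45798835 0.12862969 0.23      ]
[-0.1, -0.65, 0.04, 0.0, -0.0, -0.56]
[-0.07, -0.66, 0.04, 0.0, -0.0, -0.56]
[-0.04, -0.66, 0.04, 0.0, -0.0, -0.56]
[-0.01, -0.66, 0.04, 0.0, -0.0, -0.56]
[0.03, -0.66, 0.04, 0.0, -0.0, -0.56]
[0.06, -0.66, 0.04, 0.0, -0.0, -0.56]
[0.09, -0.66, 0.04, 0.0, -0.0, -0.56]
[0.12, -0.65, 0.04, 0.0, -0.0, -0.56]
[0.15, -0.64, 0.04, 0.0, -0.0, -0.56]
[0.18, -0.64, 0.04, 0.0, -0.0, -0.56]
```

{"name": "move_arm", "arguments": {
  "steps": [
    [-0.1,-0.65,0,0,0,-0.56,1],
    [-0.07,-0.66,0,0,0,-0.56,1],
    [-0.04,-0.66,0,0,0,-0.56,1],
    [-0.01,-0.66,0,0,0,-0.56,1],
    [0.03,-0.66,0,0,0,-0.56,1],
    [0.06,-0.66,0,0,0,-0.56,1],
    [0.09,-0.66,0,0,0,-0.56,1],
    [0.12,-0.65,0,0,0,-0.56,1],
    [0.15,-0.64,0,0,0,-0.56,1],
    [0.18,-0.64,0,0,0,-0.56,1],
    [0,0,0,0,0,0,1]
  ]
}}

```text
t: 7.38
tcp_pos: [0.4589, 0.1299, 0.2438]
eef_rot: [-3.141, -0.001, 0.319]
wrist_force: [-0.5, 0.3, -4.5]
opening: 0.0559
gripper_force: 30.0
```

```bash
python3 - <<'E'
from h import *
im=wshot("w4").copy();print(state()["tcp_pos"],state()["eef_rot"])
q=[.6767,.1998,.3146]
P=T(q,[(-.158,0,.206),(-.174,0,.206),(-.06,0,.206),(0,.015,.214),(0,-.015,.214)]);print((wproj("w4",P)*1.42).round())
cv2.imwrite("pics/w4c.png",cv2.resize(im,None,fx=1.42,fy=1.42,interpolation=cv2.INTER_CUBIC))
E
```

```text
[0.45881836 0.12895655 0.24369854] [ 3.14130024e+00 -3.25501835e-04  3.17874360e-01]
[[ 398.  170.]
 [ 398.  205.]
 [ 399.  -33.]
 [ 368. -139.]
 [ 431. -138.]]
```

View pics/w4c.png

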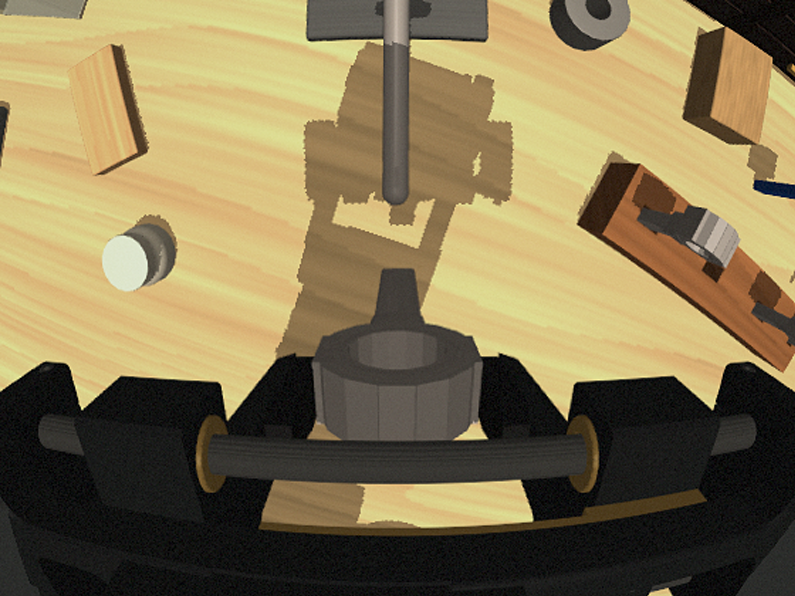

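The tip end is at (396,205) against a predicted (398,205), so the stand fit holds. The jar is clear of the path. Next I'll get the eye's height in the tool frame from this picture.

```bash
python3 - <<'E'
from h import *
d=np.load("pics/w4.npz");R,e=.028,.017
o=[((.012,R,.012),(315,365)),((.012,-R,.012),(480,365)),((-.012,0,R),(397,438)),((.012,0,R),(397,385)),((.012,0,e),(397,371)),((.012,e,0),(349,352)),((.012,-e,0),(438,352))]
f=lambda q:(wproj("w4",T([q[0],q[1],d["e"][2]],[np.add(a,(0,0,q[2])) for a,_ in o]))-[np.array(b)/1.42 for _,b in o]).ravel()
r=least_squares(f,[.458,.129,.26],loss="soft_l1");print(r.x-d["p"],f(r.x).round(1).reshape(-1,2).tolist())
q=[.6767,.1998,.3146]
for zz in(.02,.0225): print(T(q,[(-.158-.016-.012-.01,0,.203-zz)]))
t=T(q,[(-.2,0,.182)])[0]
for x in plan(t,q[2],3):print(x)
E
```

```text
[-0.00562361 -0.00244658  0.01420519] [[0.8, -0.5], [-2.4, -0.5], [-0.5, 7.4], [-0.4, 0.9], [-0.4, 0.1], [1.1, -0.6], [3.0, -0.6]]
[[0.49031964 0.13915052 0.183     ]]
[[0.49031964 0.13915052 0.1805    ]]
[0.24, 0.0, 0.51, 0.0, -0.0, 0.01]
[0.24, 0.0, 0.51, 0.0, -0.0, 0.01]
[0.24, 0.0, 0.51, 0.0, -0.0, 0.01]
```

{"name": "move_arm", "arguments": {
  "steps": [
    [0.1,0,0.5,0,0,0,1],
    [0.2,0,0.5,0,0,0,1],
    [0.2,0,0.36,0,0,0,1],
    [0.1,0,0,0,0,0,1],
    [0,0,0,0,0,0,1]
  ]
}}

```text
t: 8.05
tcp_pos: [0.4818, 0.1356, 0.1898]
eef_rot: [3.141, -0.001, 0.316]
wrist_force: [-0.6, -0.9, -4.7]
opening: 0.0554
gripper_force: 30.0
```

```bash
python3 - <<'E'
from h import *
im=wshot("w5");print(state()["tcp_pos"],state()["eef_rot"])
cv2.imwrite("pics/w5c.png",cv2.resize(im[130:330,140:420],None,fx=2.8,fy=2.8,interpolation=cv2.INTER_CUBIC))
E
```

```text
[0.48169044 0.13565918 0.18991735] [ 3.14122340e+00 -1.05315241e-03  3.16278185e-01]
```

View pics/w5c.png

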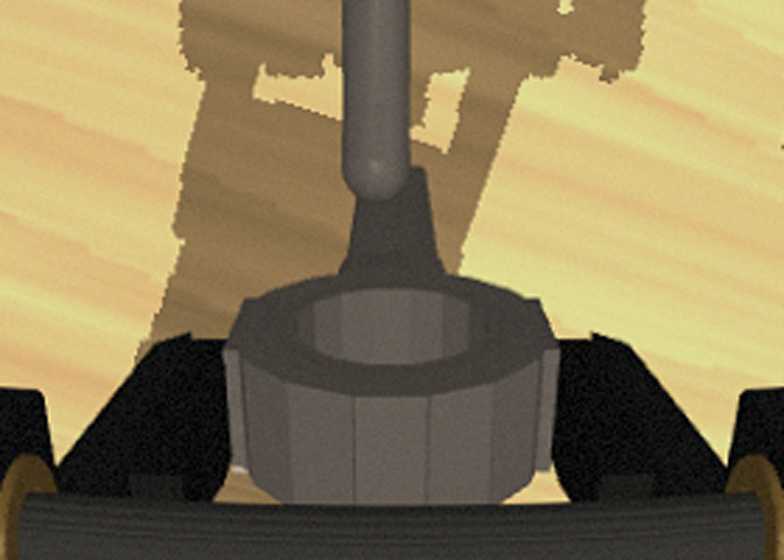

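```bash
python3 - <<'E'
from h import *
d=np.load("pics/w5.npz");R,e=.028,.017
C=lambda p:np.float64(p)/2.8+[140,130]
o=[((.012,R,.012),(225,348)),((.012,-R,.012),(558,348)),((-.012,R,.012),(238,470)),((-.012,-R,.012),(550,470)),((.012,0,R),(391,395)),((.012,0,e),(391,366)),((.012,0,-R),(391,272)),((.012,0,-e),(391,289))]
f=lambda q:(wproj("w5",T([q[0],q[1],d["e"][2]],[np.add(a,(0,0,q[2])) for a,_ in o]))-[C(b) for _,b in o]).ravel()
r=least_squares(f,[.481,.135,.2],loss="soft_l1");print(r.x-d["p"],f(r.x).round(1).reshape(-1,2).tolist())
g=lambda q:wproj("w5",T([.6767,.1998,.3146],[(q[0],q[1],.208)]))[0]-C((377,197))
r=least_squares(g,[-.174,0]);print("tip in stand",r.x)
E
```

```text
[-0.00162895 -0.00149821  0.02111246] [[0.2, 0.5], [0.0, 0.5], [-1.0, 0.1], [-0.8, 0.1], [0.4, -0.1], [0.3, -0.9], [0.1, -0.4], [0.2, 0.2]]
tip in stand [-0.17268239  0.00097309]
```

{"name": "move_arm", "arguments": {
  "steps": [
    [0,-0.07,0.2,0,0,0,1],
    [0,0,0,0,0,0,1],
    [0.3,0,0,0,0,0,1],
    [0.3,0,0,0,0,0,1],
    [0.3,0,0,0,0,0,1],
    [0.3,0,0,0,0,0,1]
  ]
}}

```text
t: 8.85
tcp_pos: [0.5268, 0.1537, 0.181]
eef_rot: [3.142, 0.0, 0.317]
wrist_force: [-0.7, 0.5, -3.8]
opening: 0.0555
gripper_force: 30.0
```

```bash
python3 - <<'E'
from h import *
q=[.6767,.1998,.3146]
for x in(-.03,-.04,-.05,-.06): print(x,((proj("scene",T(q,[(x,0,.2)]))-[190,140])*3.7).round(),((proj("top",T(q,[(x,0,.224)]))-[175,145])*3.5).round())
def inst(p): d=p-[q[0],q[1],0];c,s=np.cos(q[2]),np.sin(q[2]);return np.r_[c*d[0]+s*d[1],-s*d[0]+c*d[1],d[2]]
print(inst(state()["tcp_pos"]),state()["wrist_force"])
E
```

```text
-0.03 [[522.  75.]] [[117. 135.]]
-0.04 [[511.  73.]] [[121. 146.]]
-0.05 [[500.  72.]] [[124. 158.]]
-0.06 [[489.  71.]] [[128. 170.]]
[-0.15681442  0.00251684  0.18103459] [-0.7109016   0.53735137 -3.81111512]
```

{"name": "move_arm", "arguments": {
  "steps": [
    [0.4,0,0,0,0,0,1],
    [0.5,0,0.1,0,0,0,1],
    [0.5,0,0.1,0,0,0,1],
    [0.3,0,0,0,0,0,1],
    [0.1,0,0,0,0,0,1],
    [0.08,0,0,0,0,0,1],
    [0.0,0,0,0,0,0,1]
  ]
}}

```text
t: 9.72
tcp_pos: [0.5971, 0.1768, 0.1733]
eef_rot: [3.142, -0.0, 0.317]
wrist_force: [0.2, -1.3, -3.0]
opening: 0.0555
gripper_force: 30.0
```

{"name": "move_arm", "arguments": {
  "steps": [
    [0.04,0,0,0,0,0,1],
    [0.04,0,0,0,0,0,1],
    [0.04,0,0,0,0,0,1],
    [0.03,0,0,0,0,0,1],
    [0.03,0,0,0,0,0,1]
  ]
}}

```text
t: 10.35
tcp_pos: [0.6042, 0.1791, 0.1731]
eef_rot: [-3.142, 0.0, 0.317]
wrist_force: [-0.4, 1.3, -4.6]
opening: 0.0556
gripper_force: 30.0
```

{"name": "move_arm", "arguments": {
  "steps": [
    [0.03,0,0,0,0,0,1],
    [0.03,0,0,0,0,0,1],
    [0.03,0,0,0,0,0,1]
  ]
}}

```text
t: 10.72
tcp_pos: [0.6076, 0.1802, 0.1731]
eef_rot: [3.142, 0.0, 0.316]
wrist_force: [-0.3, -0.3, -3.9]
opening: 0.0559
gripper_force: 30.0
```

{"name": "move_arm", "arguments": {
  "steps": [
    [0.03,0,0,0,0,0,1],
    [0.03,0,0,0,0,0,1],
    [0.03,0,0,0,0,0,1]
  ]
}}

```text
t: 11.1
tcp_pos: [0.6094, 0.1808, 0.1728]
eef_rot: [-3.141, 0.004, 0.316]
wrist_force: [-9.7, -3.7, 0.1]
opening: 0.0555
gripper_force: 30.0
```

{"name": "move_arm", "arguments": {
  "steps": [
    [-0.04,0,0,0,0,0,1],
    [0,0,0.05,0,0,0,1],
    [0,0,0.03,0,0,0,1],
    [0,0,0,0,0,0,1]
  ]
}}

```text
t: 11.6
tcp_pos: [0.6094, 0.1808, 0.1696]
eef_rot: [-3.142, 0.0, 0.316]
wrist_force: [-1.2, -0.8, -5.9]
opening: 0.0558
gripper_force: 30.0
```

{"name": "move_arm", "arguments": {
  "steps": [
    [0,0,0.03,0,0,0,1],
    [0,0,0.03,0,0,0,1],
    [0,0,0,0,0,0,1]
  ]
}}

```text
t: 11.98
tcp_pos: [0.6094, 0.1807, 0.1673]
eef_rot: [-3.142, 0.0, 0.316]
wrist_force: [-1.1, -0.4, -5.3]
opening: 0.0554
gripper_force: 30.0
```

{"name": "move_arm", "arguments": {
  "steps": [
    [0,0,0.025,0,0,0,1],
    [0,0,0.025,0,0,0,1],
    [0,0,0,0,0,0,1]
  ]
}}

```text
t: 12.35
tcp_pos: [0.6094, 0.1808, 0.1654]
eef_rot: [-3.142, 0.0, 0.316]
wrist_force: [-1.7, 0.0, -3.8]
opening: 0.0558
gripper_force: 30.0
```

{"name": "move_arm", "arguments": {
  "steps": [
    [0,0,0.025,0,0,0,1],
    [0,0,0.025,0,0,0,1],
    [0,0,0,0,0,0,1]
  ]
}}

```text
t: 12.72
tcp_pos: [0.6095, 0.1808, 0.1651]
eef_rot: [3.141, -0.001, 0.317]
wrist_force: [-7.0, -1.1, 4.3]
opening: 0.0555
gripper_force: 30.0
```

{"name": "move_arm", "arguments": {
  "steps": [
    [0,0,-0.02,0,0,0,1],
    [0.02,0,0,0,0,0,1],
    [0,0,0,0,0,0,1]
  ]
}}

```text
t: 13.1
tcp_pos: [0.6095, 0.1807, 0.1651]
eef_rot: [3.141, 0.002, 0.316]
wrist_force: [-8.5, -2.1, 5.2]
opening: 0.0556
gripper_force: 30.0
```

{"name": "move_arm", "arguments": {
  "steps": [
    [0,0,-0.03,0,0,0,1],
    [0,0,0,0,0,0,1],
    [0,0,0,0,0,0,0.2],
    [0,0,0,0,0,0,0.2],
    [0,0,0,0,0,0,0.2],
    [0,0,-0.2,0,0,0,0.2],
    [0,0,-0.6,0,0,0,0.2],
    [0,0,-0.8,0,0,0,0.2],
    [0,0,-0.8,0,0,0,0.2],
    [0,0,-0.4,0,0,0,0.25]
  ]
}}

```text
t: 14.35
tcp_pos: [0.6112, 0.1811, 0.2804]
eef_rot: [3.141, -0.004, 0.317]
wrist_force: [-0.4, -0.1, -0.5]
opening: 0.0663
gripper_force: 0.0
```

```bash
python3 - <<'E'
from h import *
s=state();print(s["tcp_pos"],s["wrist_force"])
im=wshot("w6");a=cv2.resize(im[0:330,100:460],None,fx=1.2,fy=1.2);b=cams.get_image("scene")[:,:,::-1];cv2.imwrite("pics/scene6.png",b)
b=cv2.resize(b[130:240,300:380],None,fx=3.6,fy=3.6);b=b[:396]
cv2.imwrite("pics/w6c.png",np.hstack([a,b]));print(a.shape,b.shape)
r=[0.5483,-.1540,-.172]
d=T(r,[(0,-.09,0)])[0];print(d)
up=np.array([d[0],d[1],.25])
for x in plan(up,r[2],12):print(x)
E
```

```text
[0.61117991 0.1811478  0.28043513] [-0.41203445 -0.06109196 -0.46083789]
(396, 432, 3) (396, 288, 3)
[ 0.53289621 -0.242672    0.        ]
[-0.43, 0.79, 0.06, -0.0, -0.0, 0.47]
[-0.4, 0.81, 0.06, -0.0, -0.0, 0.47]
[-0.36, 0.82, 0.06, -0.0, -0.0, 0.47]
[-0.33, 0.83, 0.06, -0.0, -0.0, 0.47]
[-0.3, 0.85, 0.06, -0.0, -0.0, 0.47]
[-0.26, 0.86, 0.06, -0.0, -0.0, 0.47]
[-0.23, 0.87, 0.06, -0.0, -0.0, 0.47]
[-0.19, 0.88, 0.06, -0.0, -0.0, 0.47]
[-0.16, 0.88, 0.06, -0.0, -0.0, 0.47]
[-0.12, 0.89, 0.06, -0.0, -0.0, 0.47]
[-0.08, 0.89, 0.06, -0.0, -0.0, 0.47]
[-0.05, 0.9, 0.06, -0.0, -0.0, 0.47]
```

View pics/w6c.png

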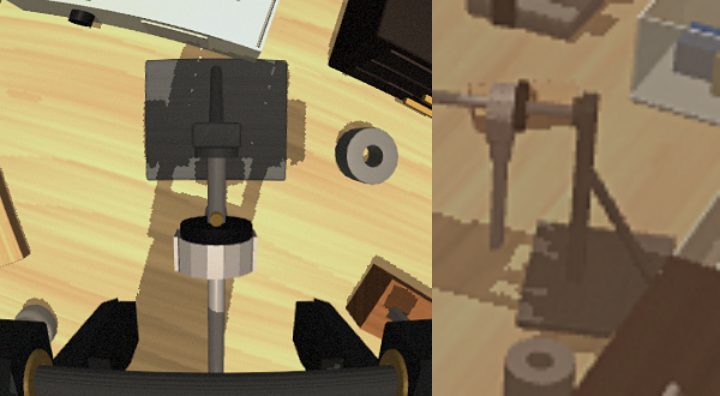

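The pictures show the big spanner hanging plumb, in contact with the collar front. That uses up my 10 viewed pictures, so the rest goes by numbers and feel.

{"name": "move_arm", "arguments": {
  "steps": [
    [-0.43,0.79,0.06,0,0,0.47,0.3],
    [-0.4,0.81,0.06,0,0,0.47,0.3],
    [-0.36,0.82,0.06,0,0,0.47,0.3],
    [-0.33,0.83,0.06,0,0,0.47,0.3],
    [-0.3,0.85,0.06,0,0,0.47,0.3],
    [-0.26,0.86,0.06,0,0,0.47,0.3],
    [-0.23,0.87,0.06,0,0,0.47,0.3],
    [-0.19,0.88,0.06,0,0,0.47,0.3],
    [-0.16,0.88,0.06,0,0,0.47,0.3],
    [-0.12,0.89,0.06,0,0,0.47,0.3],
    [-0.08,0.89,0.06,0,0,0.47,0.3],
    [-0.05,0.9,0.06,0,0,0.47,0.3]
  ]
}}

```text
t: 15.95
tcp_pos: [0.5299, -0.2434, 0.2468]
eef_rot: [-3.14, 0.002, -0.177]
wrist_force: [0.1, 0.1, -0.1]
opening: 0.0614
gripper_force: 0.0
```

```bash
python3 - <<'E'
from h import *
im=wshot("w7");s=state();print(s["tcp_pos"],s["eef_rot"],s["opening"])
# predicted silhouette of the mid ring vs edges: profile rows
a=np.linspace(0,np.pi,40)
c=[(sx*.012,.024*np.cos(t),.155+.024*np.sin(t)) for sx in(-1,1) for t in a]
u=wproj("w7",T([.532,-.243,-.172],c));print(u.min(0),u.max(0))
r0,r1=int(u[:,1].min()),int(u[:,1].max());hsv=cv2.cvtColor(im,cv2.COLOR_BGR2HSV)
m=((hsv[...,1]<60)&(hsv[...,2]>25)).astype(np.uint8)
x0,x1=int(u[:,0].min())-25,int(u[:,0].max())+25
sub=m[r0-12:r1+13,x0:x1];n,l,st,_=cv2.connectedComponentsWithStats(sub)
for i in range(1,n):
    if st[i,4]>60:print(st[i]+[x0,r0-12,0,0,0])
for row in sub[::2]:print(''.join('#' if v else '.' for v in row))
print(plan((.532,-.243,.16),-.172,4))
E
```

```text
[ 0.52875537 -0.24750676  0.24637342] [ 3.14036439e+00  2.95657866e-03 -1.81578836e-01] 0.06206473663171791
[248.45982411 187.98983549] [306.39512655 224.9872141 ]
[ 247  175   60   49 2405]
..............................................###################...........................................
.............................................####################...........................................
.............................................####################...........................................
............................................############.#########..........................................
.....................................#####################################..................................
...........................#######################################################..........................
..........................########################################################..........................
.........................##########################################################.........................
........................#############
[... 1926 characters left out ...]
...........................................................................................................
............................................................................................................
............................................................................................................
............................................................................................................
............................................................................................................
[[0.02, -0.03, 0.54, 0.0, 0.01, -0.03], [0.02, -0.03, 0.54, 0.0, 0.01, -0.03], [0.02, -0.03, 0.54, 0.0, 0.01, -0.03], [0.02, -0.03, 0.54, 0.0, 0.01, -0.03]]
```

{"name": "move_arm", "arguments": {
  "steps": [
    [0.02,-0.03,0.54,0,0,-0.03,0.3],
    [0.02,-0.03,0.54,0,0,-0.03,0.3],
    [0.02,-0.03,0.54,0,0,-0.03,0.3],
    [0.02,-0.03,0.54,0,0,-0.03,0.3],
    [0,0,0.25,0,0,0,0.3],
    [0,0,0.2,0,0,0,0.3],
    [0,0,0,0,0,0,0.3]
  ]
}}

```text
t: 16.88
tcp_pos: [0.5346, -0.2385, 0.1439]
eef_rot: [-3.141, 0.001, -0.165]
wrist_force: [0.1, 0.1, -0.8]
opening: 0.0614
gripper_force: 0.0
```

{"name": "move_arm", "arguments": {
  "steps": [
    [-0.04,0.12,0.08,0,0,0.08,0.3],
    [0,0,0.08,0,0,0,0.3],
    [0,0,0.09,0,0,0,0.3],
    [0,0,0,0,0,0,0.3]
  ]
}}

```text
t: 17.38
tcp_pos: [0.5322, -0.2429, 0.134]
eef_rot: [-3.141, 0.001, -0.172]
wrist_force: [-0.0, -0.7, -0.1]
opening: 0.0619
gripper_force: 0.0
```

{"name": "move_arm", "arguments": {
  "steps": [
    [0,0,0,0,0,0,1],
    [0,0,0,0,0,0,1],
    [0,0,0,0,0,0,1],
    [0,0,0,0,0,0,1]
  ]
}}

```text
t: 17.88
tcp_pos: [0.5325, -0.2431, 0.1344]
eef_rot: [3.141, -0.0, -0.172]
wrist_force: [0.9, -0.7, -0.2]
opening: 0.0474
gripper_force: 30.0
```

{"name": "move_arm", "arguments": {
  "steps": [
    [0,0,-0.2,0,0,0,1],
    [0,0,-0.5,0,0,0,1],
    [0,0,-0.7,0,0,0,1],
    [0,0,-0.7,0,0,0,1],
    [-0.3,0,-0.5,0,0,0,1],
    [-0.8,0,0,0,0,0,1],
    [-0.8,0,0,0,0,0,1],
    [-0.5,0,0,0,0,0,1]
  ]
}}

```text
t: 18.88
tcp_pos: [0.4364, -0.2261, 0.2383]
eef_rot: [-3.141, 0.001, -0.172]
wrist_force: [0.4, 0.0, -2.9]
opening: 0.0475
gripper_force: 30.0
```

```bash
python3 - <<'E'
from h import *
s=state();print(s["tcp_pos"],s["wrist_force"],s["opening"])
q=[.6767,.1998,.3146]
d=T(q,[(-.215,.001,.225)])[0];print(d)
for x in plan(d,q[2],12):print(x)
E
```

```text
[ 0.43643582 -0.22605075  0.23832912] [ 0.35498338  0.02327348 -2.89499222] 0.047541597762896584
[0.47194271 0.13422215 0.225     ]
[-0.06, -0.75, 0.03, -0.0, 0.0, -0.47]
[-0.03, -0.75, 0.03, -0.0, 0.0, -0.47]
[0.01, -0.75, 0.03, -0.0, 0.0, -0.47]
[0.04, -0.75, 0.03, -0.0, 0.0, -0.47]
[0.07, -0.75, 0.03, -0.0, 0.0, -0.47]
[0.1, -0.75, 0.03, -0.0, 0.0, -0.47]
[0.13, -0.74, 0.03, -0.0, 0.0, -0.47]
[0.16, -0.74, 0.03, -0.0, 0.0, -0.47]
[0.19, -0.73, 0.03, -0.0, 0.0, -0.47]
[0.22, -0.72, 0.03, -0.0, 0.0, -0.47]
[0.25, -0.71, 0.03, -0.0, 0.0, -0.47]
[0.27, -0.7, 0.03, -0.0, 0.0, -0.47]
```

{"name": "move_arm", "arguments": {
  "steps": [
    [-0.06,-0.75,0.03,0,0,-0.47,1],
    [-0.03,-0.75,0.03,0,0,-0.47,1],
    [0.01,-0.75,0.03,0,0,-0.47,1],
    [0.04,-0.75,0.03,0,0,-0.47,1],
    [0.07,-0.75,0.03,0,0,-0.47,1],
    [0.1,-0.75,0.03,0,0,-0.47,1],
    [0.13,-0.74,0.03,0,0,-0.47,1],
    [0.16,-0.74,0.03,0,0,-0.47,1],
    [0.19,-0.73,0.03,0,0,-0.47,1],
    [0.22,-0.72,0.03,0,0,-0.47,1],
    [0.25,-0.71,0.03,0,0,-0.47,1],
    [0.27,-0.7,0.03,0,0,-0.47,1]
  ]
}}

```text
t: 20.38
tcp_pos: [0.473, 0.134, 0.224]
eef_rot: [-3.142, 0.0, 0.321]
wrist_force: [0.1, 0.5, -2.7]
opening: 0.0478
gripper_force: 30.0
```

{"name": "move_arm", "arguments": {
  "steps": [
    [0,0,0,0,0,0,1]
  ]
}}

```text
t: 20.5
tcp_pos: [0.4727, 0.1345, 0.2238]
eef_rot: [-3.141, 0.001, 0.323]
wrist_force: [-0.3, 0.3, -3.9]
opening: 0.0477
gripper_force: 30.0
```

```bash
cat >> h.py <<'E'
ST=[.6767,.1998,.3146]
def inst(p,q=ST): d=p-np.array([q[0],q[1],0]);c,s=np.cos(q[2]),np.sin(q[2]);return np.r_[c*d[0]+s*d[1],-s*d[0]+c*d[1],d[2]]
E
python3 - <<'E'
from h import *
s=state();print(s["tcp_pos"],inst(s["tcp_pos"]),s["eef_rot"])
d=T(ST,[(-.205,.0015,.203-.0206)])[0]
for x in plan(d,.317,3):print(x)
E
```

```text
[0.47273407 0.13448608 0.22383666] [-0.21416582  0.0010061   0.22383666] [-3.14106009e+00  5.50077154e-04  3.22810941e-01]
[0.08, -0.0, 0.35, -0.0, 0.0, 0.02]
[0.08, -0.0, 0.35, -0.0, 0.0, 0.02]
[0.08, -0.0, 0.35, -0.0, 0.0, 0.02]
```

{"name": "move_arm", "arguments": {
  "steps": [
    [0.08,0,0.35,0,0,0.05,1],
    [0.08,0,0.35,0,0,0,1],
    [0.08,0,0.33,0,0,0,1],
    [0,0,0,0,0,0,1],
    [0.2,0,0,0,0,0,1],
    [0.2,0,0,0,0,0,1]
  ]
}}

```text
t: 21.25
tcp_pos: [0.4987, 0.141, 0.1834]
eef_rot: [3.141, -0.002, 0.315]
wrist_force: [-0.2, 0.2, -3.3]
opening: 0.0476
gripper_force: 30.0
```

{"name": "move_arm", "arguments": {
  "steps": [
    [0.2,-0.05,0,0,0,0,1],
    [0.2,0,0,0,0,0,1],
    [0.3,0,0,0,0,0,1],
    [0.3,0,0,0,0,0,1]
  ]
}}

```text
t: 21.75
tcp_pos: [0.5358, 0.1555, 0.1827]
eef_rot: [3.142, -0.0, 0.316]
wrist_force: [0.1, 0.8, -3.3]
opening: 0.0473
gripper_force: 30.0
```

{"name": "move_arm", "arguments": {
  "steps": [
    [0.4,0,0.05,0,0,0,1],
    [0.35,0,0.1,0,0,0,1],
    [0.2,0,0,0,0,0,1],
    [0.08,0,0,0,0,0,1],
    [0.04,0,0,0,0,0,1],
    [0.04,0,0,0,0,0,1]
  ]
}}

```text
t: 22.5
tcp_pos: [0.577, 0.169, 0.1768]
eef_rot: [3.142, 0.0, 0.316]
wrist_force: [0.3, 0.0, -2.8]
opening: 0.0478
gripper_force: 30.0
```

{"name": "move_arm", "arguments": {
  "steps": [
    [0.04,0,0,0,0,0,1],
    [0.03,0,0,0,0,0,1],
    [0.03,0,0,0,0,0,1],
    [0.03,0,0,0,0,0,1]
  ]
}}

```text
t: 23.0
tcp_pos: [0.5821, 0.1706, 0.1767]
eef_rot: [-3.142, 0.0, 0.316]
wrist_force: [1.1, 0.1, -3.0]
opening: 0.0476
gripper_force: 30.0
```

{"name": "move_arm", "arguments": {
  "steps": [
    [0.03,0,0,0,0,0,1],
    [0.03,0,0,0,0,0,1]
  ]
}}

```text
t: 23.25
tcp_pos: [0.5845, 0.1714, 0.1767]
eef_rot: [-3.142, 0.0, 0.316]
wrist_force: [0.9, 0.8, -3.8]
opening: 0.0477
gripper_force: 30.0
```

{"name": "move_arm", "arguments": {
  "steps": [
    [0.03,0,0,0,0,0,1],
    [0.03,0,0,0,0,0,1]
  ]
}}

```text
t: 23.5
tcp_pos: [0.5862, 0.172, 0.1766]
eef_rot: [-3.142, 0.002, 0.316]
wrist_force: [-3.8, -1.4, -0.7]
opening: 0.0475
gripper_force: 30.0
```

{"name": "move_arm", "arguments": {
  "steps": [
    [0.03,0,0,0,0,0,1],
    [0.02,0,0,0,0,0,1]
  ]
}}

```text
t: 23.75
tcp_pos: [0.5862, 0.172, 0.1764]
eef_rot: [-3.141, 0.006, 0.316]
wrist_force: [-11.9, -5.1, 3.3]
opening: 0.0474
gripper_force: 30.0
```

{"name": "move_arm", "arguments": {
  "steps": [
    [-0.05,0,0,0,0,0,1],
    [0,0,0.05,0,0,0,1],
    [0,0,0.04,0,0,0,1],
    [0,0,0,0,0,0,1]
  ]
}}

```text
t: 24.25
tcp_pos: [0.5862, 0.172, 0.1727]
eef_rot: [-3.141, 0.001, 0.316]
wrist_force: [-4.5, -1.5, -1.8]
opening: 0.0476
gripper_force: 30.0
```

{"name": "move_arm", "arguments": {
  "steps": [
    [0,0,0.025,0,0,0,1],
    [0,0,0.025,0,0,0,1]
  ]
}}

```text
t: 24.5
tcp_pos: [0.5863, 0.172, 0.1711]
eef_rot: [-3.142, 0.001, 0.316]
wrist_force: [-5.9, -1.1, 0.2]
opening: 0.0477
gripper_force: 30.0
```

{"name": "move_arm", "arguments": {
  "steps": [
    [0,0,0.02,0,0,0,1],
    [0,0,0,0,0,0,1]
  ]
}}

```text
t: 24.75
tcp_pos: [0.5863, 0.172, 0.1708]
eef_rot: [3.142, 0.001, 0.316]
wrist_force: [-7.8, -2.6, 2.6]
opening: 0.0474
gripper_force: 30.0
```

{"name": "move_arm", "arguments": {
  "steps": [
    [0,0,0.02,0,0,0,1],
    [0,0,0,0,0,0,1]
  ]
}}

```text
t: 25.0
tcp_pos: [0.5863, 0.172, 0.1708]
eef_rot: [3.141, 0.001, 0.316]
wrist_force: [-10.2, -3.3, 7.6]
opening: 0.0472
gripper_force: 30.0
```

{"name": "move_arm", "arguments": {
  "steps": [
    [0,0,-0.035,0,0,0,1],
    [0,0,0,0,0,0,1],
    [0,0,0,0,0,0,0.25],
    [0,0,0,0,0,0,0.25],
    [0,0,0,0,0,0,0.25],
    [0,0,-0.2,0,0,0,0.25],
    [0,0,-0.6,0,0,0,0.25],
    [0,0,-0.8,0,0,0,0.3],
    [0,0,-0.8,0,0,0,0.35],
    [0,0,-0.4,0,0,0,0.35]
  ]
}}

```text
t: 26.25
tcp_pos: [0.5877, 0.1723, 0.2857]
eef_rot: [3.141, -0.004, 0.316]
wrist_force: [0.3, -0.2, -0.2]
opening: 0.0573
gripper_force: 0.0
```

```bash
python3 - <<'E'
from h import *
s=state();print(s["tcp_pos"],s["wrist_force"],inst(s["tcp_pos"]))
im=wshot("w8")
def ring(name,q,y,R,z,im):
    c=[(sx*.012,y+R*np.cos(t),z+R*np.sin(t)) for sx in(-1,1) for t in np.linspace(0,np.pi,40)]
    u=wproj(name,T(q,c));return u.min(0).round(1),u.max(0).round(1)
q=[*T(ST,[(-.0963,.002,0)])[0][:2],.316];print("mid pred",ring("w8",q,0,.024,.1915,im))
q=[*T(ST,[(-.0715,.002,0)])[0][:2],.316];print("big pred",ring("w8",q,0,.028,.189,im))
hsv=cv2.cvtColor(im,cv2.COLOR_BGR2HSV);m=((hsv[...,1]<60)&(hsv[...,2]>25))
for row in m[130:260:3,190:370:2]:print(''.join('#' if v else '.' for v in row))
d=T([.547,-.153,-.172],[(0,.09,0)])[0];print(d)
for x in plan((d[0],d[1],.25),-.172,8):print(x)
E
```

```text
[0.58766087 0.17225825 0.28571706] [ 0.25201092 -0.18077888 -0.17012433] [-0.09319152  0.00136191  0.28571706]
mid pred (array([249. , 193.6]), array([306.2, 230.2]))
big pred (array([243.9, 164.1]), array([311.3, 200.3]))
................#########################################################.................
.........................................#######..........................................
.........................................#######..........................................
.........................................#######..........................................
.........................................#######..........................................
.........................................#.....#..........................................
.........................................#................................................
.........................................#.....##.........................................
..........................................................................................
......................................#..#..#.............
[... 2765 characters left out ...]
.......................................#######..........................................
.........................................#######..........................................
.........................................#######..........................................
..........................................######.............................#...#.......#
[ 0.56240379 -0.064328    0.        ]
[-0.31, 0.68, 0.12, -0.0, -0.01, 0.7]
[-0.26, 0.7, 0.12, -0.0, -0.01, 0.7]
[-0.22, 0.71, 0.12, -0.0, -0.01, 0.7]
[-0.18, 0.72, 0.12, -0.0, -0.01, 0.7]
[-0.13, 0.73, 0.12, -0.0, -0.01, 0.7]
[-0.09, 0.74, 0.12, -0.0, -0.01, 0.7]
[-0.04, 0.74, 0.12, -0.0, -0.01, 0.7]
[0.0, 0.74, 0.12, -0.0, -0.01, 0.7]
```

{"name": "move_arm", "arguments": {
  "steps": [
    [-0.31,0.68,0.05,0,0,0.7,0.35],
    [-0.26,0.7,0.1,0,0,0.7,0.35],
    [-0.22,0.71,0.12,0,0,0.7,0.35],
    [-0.18,0.72,0.14,0,0,0.7,0.35],
    [-0.13,0.73,0.14,0,0,0.7,0.35],
    [-0.09,0.74,0.14,0,0,0.7,0.35],
    [-0.04,0.74,0.14,0,0,0.7,0.35],
    [0,0.74,0.14,0,0,0.7,0.35],
    [0,0,0,0,0,0,0.35],
    [0,0,0,0,0,0,0.35]
  ]
}}

```text
t: 27.55
tcp_pos: [0.5608, -0.0638, 0.2436]
eef_rot: [-3.141, 0.001, -0.172]
wrist_force: [-0.2, 0.1, 0.3]
opening: 0.0578
gripper_force: 0.0
```

```bash
python3 - <<'E'
from h import *
s=state();print(s["tcp_pos"],s["eef_rot"],s["opening"]);im=wshot("w9")
c=[(sx*.012,.020*np.cos(t),.143+.020*np.sin(t)) for sx in(-1,1) for t in np.linspace(0,np.pi,40)]
u=wproj("w9",T([.562,-.065,-.172],c));print(u.min(0),u.max(0))
hsv=cv2.cvtColor(im,cv2.COLOR_BGR2HSV);m=((hsv[...,1]<60)&(hsv[...,2]>25))
x0,y0=int(u[:,0].min())-20,int(u[:,1].min())-14
for k,row in enumerate(m[y0:y0+66:2,x0:x0+96]):print(y0+2*k,''.join('#' if v else '.' for v in row))
print(x0)
print(plan((.562,-.065,.15),-.172,4))
E
```

```text
[ 0.5607983  -0.06384449  0.24363979] [-3.14099360e+00  8.22593109e-04 -1.72487201e-01] 0.05776604434453789
[256.08695738 186.7152394 ] [302.83338087 220.69622883]
172 ................................................................................................
174 ...................................##################...........................................
176 ..................................####################..........................................
178 ..................................####################..........................................
180 ..................................####################..........................................
182 ..............................############################......................................
184 ......................############################################..............................
186 .....................##############################################.............................
188 ....................###############################################.............................
190 ....................###
[... 1845 characters left out ...]
..............................................
228 ................................................................................................
230 ................................................................................................
232 ................................................................................................
234 ................................................................................................
236 ................................................................................................
236
[[0.01, 0.01, 0.59, -0.0, 0.0, 0.0], [0.01, 0.01, 0.59, -0.0, 0.0, 0.0], [0.01, 0.01, 0.59, -0.0, 0.0, 0.0], [0.01, 0.01, 0.59, -0.0, 0.0, 0.0]]
```

{"name": "move_arm", "arguments": {
  "steps": [
    [0.02,0.01,0.59,0,0,0,0.35],
    [0.02,0.01,0.59,0,0,0,0.35],
    [0.01,0.01,0.59,0,0,0,0.35],
    [0.01,0.01,0.59,0,0,0,0.35],
    [0,0,0.4,0,0,0,0.35],
    [0,0,0.27,0,0,0,0.35],
    [0,0,0,0,0,0,0.35]
  ]
}}

```text
t: 28.48
tcp_pos: [0.5628, -0.066, 0.1224]
eef_rot: [-3.141, 0.001, -0.173]
wrist_force: [0.8, -0.1, 0.2]
opening: 0.0575
gripper_force: 0.0
```

{"name": "move_arm", "arguments": {
  "steps": [
    [0,0,0,0,0,0,1],
    [0,0,0,0,0,0,1],
    [0,0,0,0,0,0,1],
    [0,0,0,0,0,0,1],
    [0,0,0,0,0,0,1]
  ]
}}

```text
t: 29.1
tcp_pos: [0.5637, -0.0666, 0.1237]
eef_rot: [3.141, -0.002, -0.173]
wrist_force: [1.0, 0.1, 5.1]
opening: 0.0396
gripper_force: 30.0
```

{"name": "move_arm", "arguments": {
  "steps": [
    [0,0,-0.2,0,0,0,1],
    [0,0,-0.5,0,0,0,1],
    [0,0,-0.7,0,0,0,1],
    [0,0,-0.7,0,0,0,1],
    [-0.3,0,-0.5,0,0,0,1],
    [-0.8,0,0,0,0,0,1],
    [-0.8,0,0,0,0,0,1],
    [-0.7,0,0,0,0,0,1],
    [0,0,0,0,0,0,1]
  ]
}}

```text
t: 30.22
tcp_pos: [0.4589, -0.0479, 0.2265]
eef_rot: [-3.141, 0.001, -0.173]
wrist_force: [-0.2, 0.1, -2.2]
opening: 0.0393
gripper_force: 30.0
```

```bash
python3 - <<'E'
from h import *
s=state();print(s["tcp_pos"],s["wrist_force"],s["opening"])
d=T(ST,[(-.215,.001,.225)])[0];print(d)
for x in plan(d,.316,8):print(x)
E
```

```text
[ 0.45893181 -0.04786205  0.22653937] [-0.23336835  0.14696616 -2.23966422] 0.03932855881485004
[0.47194271 0.13422215 0.225     ]
[-0.06, -0.57, 0.01, -0.0, 0.0, -0.7]
[-0.02, -0.57, 0.0, -0.0, 0.0, -0.7]
[0.01, -0.57, 0.0, -0.0, 0.0, -0.7]
[0.05, -0.57, 0.0, -0.0, 0.0, -0.7]
[0.08, -0.56, 0.0, -0.0, 0.0, -0.7]
[0.12, -0.56, 0.0, -0.0, 0.0, -0.7]
[0.15, -0.55, 0.0, -0.0, 0.0, -0.7]
[0.18, -0.54, 0.0, -0.0, 0.0, -0.7]
```

{"name": "move_arm", "arguments": {
  "steps": [
    [-0.06,-0.57,0,0,0,-0.7,1],
    [-0.02,-0.57,0,0,0,-0.7,1],
    [0.01,-0.57,0,0,0,-0.7,1],
    [0.05,-0.57,0,0,0,-0.7,1],
    [0.08,-0.56,0,0,0,-0.7,1],
    [0.12,-0.56,0,0,0,-0.7,1],
    [0.15,-0.55,0,0,0,-0.7,1],
    [0.18,-0.54,0,0,0,-0.7,1],
    [0,0,0.4,0,0,0,1],
    [0,0,0.4,0,0,0,1],
    [0,0,0.25,0,0,0,1],
    [0,0,0,0,0,0,1]
  ]
}}

```text
t: 31.72
tcp_pos: [0.473, 0.133, 0.1835]
eef_rot: [-3.141, 0.003, 0.314]
wrist_force: [-0.4, 0.3, -1.3]
opening: 0.039
gripper_force: 30.0
```

```bash
python3 - <<'E'
from h import *
s=state();print(s["tcp_pos"],inst(s["tcp_pos"]),s["eef_rot"],s["wrist_force"]);im=wshot("w10")
# ring in the hand, assuming eye = TCP+(-.001,0,.0193) vs picture; bar tip
yaw=s["eef_rot"][2];p=s["tcp_pos"]
for dz in(.0173,.0193,.0213):
    u=wproj("w10",T([p[0],p[1],yaw],[(.012,.02,p[2]+dz+.012),(.012,-.02,p[2]+dz+.012),(.012,0,p[2]+dz+.02),(.012,0,p[2]+dz+.012),(.012,0,p[2]+dz-.012),(.012,0,p[2]+dz-.02),(-.012,0,p[2]+dz+.02)]));print(dz,u.round(1).tolist())
print(wproj("w10",T(ST,[(-.174,.001,.206),(-.14,.007,.2),(-.14,-.005,.2)])))
g=cv2.cvtColor(im,cv2.COLOR_BGR2GRAY)
print("col profile",g[200:320,270:286:5].mean(1).astype(int).tolist())
hsv=cv2.cvtColor(im,cv2.COLOR_BGR2HSV);m=((hsv[...,1]<60)&(hsv[...,2]>25))
for k,row in enumerate(m[140:320:3,210:350:2]):print(140+3*k,''.join('#' if v else '.' for v in row))
E
```

```text
[0.47303589 0.13295707 0.18350752] [-0.21435194 -0.00054126  0.18350752] [-3.14090747e+00  2.63984444e-03  3.14342102e-01] [-0.38988216  0.25767889 -1.26840204]
0.0173 [[236.1, 248.1], [319.8, 248.1], [277.9, 255.3], [277.9, 248.3], [278.1, 230.8], [278.2, 225.9], [277.9, 300.1]]
0.0193 [[235.6, 249.7], [320.3, 249.8], [277.9, 257.2], [277.9, 250.0], [278.1, 232.1], [278.1, 227.0], [277.9, 302.3]]
0.0213 [[235.0, 251.5], [320.8, 251.5], [277.8, 259.1], [277.9, 251.7], [278.1, 233.4], [278.1, 228.3], [277.9, 304.6]]
[[274.65396424 186.71625085]
 [261.91749253 113.74546274]
 [287.47724088 113.68642138]]
col profile [63, 60, 62, 64, 63, 64, 63, 62, 64, 64, 63, 63, 63, 65, 64, 66, 65, 64, 63, 65, 64, 63, 63, 62, 58, 63, 59, 62, 64, 64, 64, 62, 60, 63, 79, 94, 94, 95, 93, 94, 93, 93, 96, 97, 99, 99, 98, 97, 97, 97, 99, 89, 71, 61, 60, 62, 62, 65, 63, 86, 97, 97, 97, 98, 96, 97, 97, 96, 96, 97, 96, 97, 96, 96, 96, 95, 98, 97, 97, 96, 97, 99, 97, 97, 97, 97, 97, 96, 99, 97, 97, 95, 96, 96, 97, 98, 97, 97, 96, 96, 98, 97, 94, 118, 182, 182, 181, 182, 185, 188, 123, 36, 30, 34, 39, 50, 44, 40
[... 3809 characters left out ...]
##########...............
293 ...............########################################..........#....
296 ....................##############################....................
299 .......................########################.......................
302 ########....................##############....................####..##
305 .###.###......................................................####.###
308 .######.#.....................................................#######.
311 #####.################.###########.###.####################.##########
314 ######################################################################
317 ######################################################################
```

{"name": "move_arm", "arguments": {
  "steps": [
    [0.2,-0.065,0,0,0,-0.03,1],
    [0.2,0,0,0,0,0,1],
    [0.2,0,0,0,0,0,1],
    [0,0,0,0,0,0,1]
  ]
}}

```text
t: 32.28
tcp_pos: [0.4965, 0.1437, 0.185]
eef_rot: [3.142, -0.0, 0.318]
wrist_force: [0.4, 0.1, -2.6]
opening: 0.0394
gripper_force: 30.0
```

{"name": "move_arm", "arguments": {
  "steps": [
    [0.15,0,0,0,0,0,1],
    [0.15,0,0,0,0,0,1],
    [0.15,0,0,0,0,0,1]
  ]
}}

```text
t: 32.65
tcp_pos: [0.5134, 0.1493, 0.185]
eef_rot: [-3.142, -0.0, 0.318]
wrist_force: [0.3, -0.1, -2.0]
opening: 0.0394
gripper_force: 30.0
```

{"name": "move_arm", "arguments": {
  "steps": [
    [0.1,0,0.03,0,0,0,1],
    [0.15,0,0,0,0,0,1],
    [0.15,0,0,0,0,0,1],
    [0.15,0,0,0,0,0,1]
  ]
}}

```text
t: 33.15
tcp_pos: [0.5343, 0.1562, 0.1837]
eef_rot: [3.142, -0.0, 0.318]
wrist_force: [-0.5, 0.1, -2.7]
opening: 0.0393
gripper_force: 30.0
```

{"name": "move_arm", "arguments": {
  "steps": [
    [0.15,0,0,0,0,0,1],
    [0.15,0,0.05,0,0,0,1],
    [0,0,0,0,0,0,1]
  ]
}}

```text
t: 33.52
tcp_pos: [0.5454, 0.1599, 0.1814]
eef_rot: [-3.141, 0.0, 0.318]
wrist_force: [0.4, -0.1, -1.4]
opening: 0.0395
gripper_force: 30.0
```

{"name": "move_arm", "arguments": {
  "steps": [
    [0.12,0,0.04,0,0,0,1],
    [0.08,0,0.04,0,0,0,1],
    [0.04,0,0,0,0,0,1],
    [0.04,0,0,0,0,0,1],
    [0,0,0,0,0,0,1]
  ]
}}

```text
t: 34.15
tcp_pos: [0.556, 0.1633, 0.1786]
eef_rot: [3.142, -0.0, 0.318]
wrist_force: [0.9, 0.7, -2.5]
opening: 0.0394
gripper_force: 30.0
```

{"name": "move_arm", "arguments": {
  "steps": [
    [0.03,0,0,0,0,0,1],
    [0.03,0,0,0,0,0,1],
    [0.03,0,0,0,0,0,1]
  ]
}}

```text
t: 34.52
tcp_pos: [0.5594, 0.1645, 0.1785]
eef_rot: [3.142, -0.0, 0.318]
wrist_force: [-0.5, 0.2, -2.1]
opening: 0.0395
gripper_force: 30.0
```

{"name": "move_arm", "arguments": {
  "steps": [
    [0.03,0,0,0,0,0,1],
    [0.03,0,0,0,0,0,1]
  ]
}}

```text
t: 34.78
tcp_pos: [0.5616, 0.1652, 0.1785]
eef_rot: [-3.142, 0.0, 0.318]
wrist_force: [0.2, 0.5, -2.7]
opening: 0.0393
gripper_force: 30.0
```

{"name": "move_arm", "arguments": {
  "steps": [
    [0.03,0,0,0,0,0,1],
    [0.02,0,0,0,0,0,1]
  ]
}}

```text
t: 35.02
tcp_pos: [0.5635, 0.1658, 0.1785]
eef_rot: [-3.142, 0.0, 0.318]
wrist_force: [-0.1, 0.2, -2.1]
opening: 0.0391
gripper_force: 30.0
```

{"name": "move_arm", "arguments": {
  "steps": [
    [0.03,0,0,0,0,0,1],
    [0.02,0,0,0,0,0,1]
  ]
}}

```text
t: 35.28
tcp_pos: [0.5642, 0.1661, 0.1783]
eef_rot: [-3.142, 0.003, 0.318]
wrist_force: [-8.4, -2.5, 2.7]
opening: 0.0393
gripper_force: 30.0
```

{"name": "move_arm", "arguments": {
  "steps": [
    [0.025,0,0,0,0,0,1],
    [0.02,0,0,0,0,0,1]
  ]
}}

```text
t: 35.52
tcp_pos: [0.5641, 0.1661, 0.178]
eef_rot: [-3.141, 0.007, 0.318]
wrist_force: [-12.8, -5.0, 5.0]
opening: 0.0391
gripper_force: 30.0
```

{"name": "move_arm", "arguments": {
  "steps": [
    [-0.06,0,0,0,0,0,1],
    [0,0,0.04,0,0,0,1],
    [0,0,0.02,0,0,0,1],
    [0,0,0,0,0,0,1]
  ]
}}

```text
t: 36.02
tcp_pos: [0.5642, 0.1661, 0.1758]
eef_rot: [-3.142, 0.002, 0.318]
wrist_force: [-3.8, -2.4, 0.4]
opening: 0.0394
gripper_force: 30.0
```

{"name": "move_arm", "arguments": {
  "steps": [
    [0,0,0.02,0,0,0,1],
    [0,0,0.02,0,0,0,1]
  ]
}}

```text
t: 36.28
tcp_pos: [0.5642, 0.166, 0.1746]
eef_rot: [3.142, 0.002, 0.318]
wrist_force: [-7.4, -1.9, 5.6]
opening: 0.0395
gripper_force: 30.0
```

{"name": "move_arm", "arguments": {
  "steps": [
    [0.02,0,-0.01,0,0,0,1],
    [0,0,0,0,0,0,1]
  ]
}}

```text
t: 36.52
tcp_pos: [0.5642, 0.1661, 0.1747]
eef_rot: [-3.142, 0.004, 0.318]
wrist_force: [-8.8, -3.4, 3.1]
opening: 0.0396
gripper_force: 30.0
```

{"name": "move_arm", "arguments": {
  "steps": [
    [0,0,-0.01,0,0,0,1],
    [0,0,0,0,0,0,1],
    [0,0,0,0,0,0,0.3],
    [0,0,0,0,0,0,0.3],
    [0,0,0,0,0,0,0.3],
    [0,0,-0.2,0,0,0,0.3],
    [0,0,-0.6,0,0,0,0.3],
    [0,0,-0.8,0,0,0,0.3],
    [0,0,-0.8,0,0,0,0.3],
    [0,0,-0.6,0,0,0,0.3],
    [0,0,0,0,0,0,0.3],
    [0,0,0,0,0,0,0.3]
  ]
}}

```text
t: 38.02
tcp_pos: [0.5652, 0.1665, 0.2944]
eef_rot: [-3.141, 0.001, 0.318]
wrist_force: [0.3, 0.4, -0.7]
opening: 0.0619
gripper_force: 0.0
```

```bash
python3 - <<'E'
from h import *
s=state();print(s["tcp_pos"],s["wrist_force"],inst(s["tcp_pos"]));im=wshot("w11")
for n,x,R,z in(("small",-.1192,.02,.194),("mid",-.0952,.024,.1915),("big",-.0712,.028,.189)):
    q=[*T(ST,[(x,.0015,0)])[0][:2],.3146]
    c=[(sx*.012,R*np.cos(t),z+R*np.sin(t)) for sx in(-1,1) for t in np.linspace(0,np.pi,40)]
    u=wproj("w11",T(q,c));print(n,u.min(0).round(),u.max(0).round())
hsv=cv2.cvtColor(im,cv2.COLOR_BGR2HSV);m=((hsv[...,1]<60)&(hsv[...,2]>25))
for k,row in enumerate(m[120:280:3,220:340:2]):print(120+3*k,''.join('#' if v else '.' for v in row))
a=cv2.imread("pics/scene6.png");b=cams.get_image("scene")[:,:,::-1];cv2.imwrite("pics/scene11.png",b)
g=cv2.cvtColor(b,cv2.COLOR_BGR2HSV)
print(b[150:215:2,300:350:2].mean(2).astype(int)[:, :].tolist()[::3])
E
```

```text
[0.56516909 0.16647275 0.29441312] [ 0.29641838  0.4016538  -0.70273741] [-0.11636966  0.00282014  0.29441312]
small [257. 191.] [303. 225.]
mid [252. 163.] [308. 197.]
big [247. 135.] [313. 168.]
120 ...........................##....#..........................
123 ..............................####..........................
126 ...........................#####........#...................
129 ...............................#.#..........................
132 ............................#.#.#..#........................
135 ..............####..........................###.............
138 .............##################################.............
141 .............##################################.............
144 .............##################################.............
147 ..............#################################.............
150 .............##################################.............
153 ..............#################################.............
156 .............##################################.............
159 .............##################################.......
[... 3178 characters left out ...]
45, 142], [137, 145, 82, 68, 144, 77, 81, 154, 128, 82, 83, 140, 142, 141, 141, 140, 139, 140, 140, 146, 60, 65, 62, 65, 149], [140, 121, 81, 62, 150, 75, 83, 147, 106, 80, 110, 144, 141, 140, 140, 140, 136, 143, 144, 128, 63, 62, 158, 97, 62], [106, 108, 105, 102, 103, 79, 75, 154, 94, 80, 133, 145, 148, 144, 150, 61, 70, 66, 74, 59, 63, 60, 153, 145, 146], [105, 105, 97, 101, 106, 98, 146, 144, 73, 72, 151, 102, 107, 108, 62, 70, 70, 69, 70, 63, 64, 61, 69, 68, 93], [102, 105, 105, 107, 103, 102, 100, 99, 103, 104, 106, 106, 103, 69, 68, 69, 68, 69, 72, 64, 65, 66, 70, 68, 70], [101, 103, 100, 102, 102, 153, 151, 148, 148, 97, 101, 103, 111, 67, 70, 69, 69, 69, 69, 69, 70, 69, 70, 70, 70]]
```

```bash
python3 -c "
from plant import close_job;print(close_job())"
```

```text
the job is handed in; nothing more can be done
None
```

I hung all three spanners on the bar: the largest against the stop collar, then the middle one, then the smallest. I handed the job in at about 38 s; contact forces read at the end of each move stayed under 15 N. The last wrist picture showed the three rings close together with no visible gap.

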